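Snap the cover onto a room model's lamp supply

ROBOT

A 6-joint arm with a two-finger parallel gripper is mounted at the origin on the work surface. World frame = base frame: x ahead of the robot, y to its left, z up, the work surface at z = 0. Lengths are in m, angles in rad, forces in N, time in s.
With the tool pointing down it reaches from about 0.3 to 0.875 m from the base axis. Payload 6.4 kg.
Tool frame: the origin (TCP) lies between the finger pads; the fingertips stand 8 mm ahead of it and the grasp point (between the pads) lies 11 mm behind it; z points along the fingers, x is the direction in which the jaws open and shut, and the axes are right-handed (so a half turn about z gives the same grasp; the last joint's range is limited). The gripper opens to 85 mm and grips with 20 to 120 N. Pads are 22 mm wide; open, the fingers measure 114 mm over their backs; the gripper's body (76 mm by 85 mm) begins 54 mm behind the grasp point. The pads swing forward as they close: fully open they stand 13 mm farther back than shut.
Start: joints at [-1.328, 0.181, 1.607, -0, 1.354, -0.206], TCP at [0.25, -0.518, 0.239] pointing down, gripper open.
Joint ranges: [-2.99, 2.99], [-0.89, 2.07], [0.3, 2.58], [-1.14, 4.28], [0, 2.63], [-3.12, 3.12]. Speed limits (rad/s): [2.57, 2.57, 3.01, 3.14, 3.14, 3.14].

INTERFACE

Orientations are given as a unit quaternion [w, x, y, z].
In Python, from bench import ctrl gives the robot as it stands.
- The arm moves only by the tool drive_tool, never from a script. Its argument "commands" is a list of rows, each an object of numbers: "gripper": the closure, from 0 (fully open) to 1 (shut); "dx", "dy", "dz": the shift along the tool's x, y, z in cm; "turn": the turn about the tool's z in degrees. A call has 1 to 20 rows; each row is the pose to reach, as a shift and turn from the pose commanded when the call began, along the tool's axes at that moment; what a row does not reach only later rows make up. A row lasts 1/8 s, in which the tool goes at most 62.5 mm and 10.7 degrees, less where a joint would pass 70% of its speed; a pose out of reach is approached as far as the arm can. A call with a gripper value outside its range is refused whole. The fingers move at their own pace and stop on an object; the grip force is fixed at half the most. Time passes only in rows, so rows that repeat a pose let the fingers close. It gives the time, the measured TCP pose, the force and the opening at its end, in the units of the state.
- ctrl.get_obs(): the state, without advancing time (a new reading comes with each control period).
- ctrl.camera(name): name is "side" or "top"; returns a dict with "image" (384x512x3 uint8, red, green, blue), "mtx" (3x3 intrinsics, pixels), "k1" (the pictures are not rectified: a ray, as slopes to the right and down, at radius r is drawn at 1 + k1 r^2 times it, then the intrinsics apply), "R" (3x3) and "t" (3): a world point X has camera coordinates R X + t. Camera axes: x right, y down, z forward; pixel columns grow to the right and rows downward; lengths in m; the calibration is good to about 2 mm. A picture is of the moment at which its call begins. There is no depth.
- ctrl.hand_in(): hands the job in, once; it reports no verdict.
The state is a dict: "time_s": time; "q": joint angles; "dq": joint speeds; "joint_efforts": joint torques, N m; "eef_pos": TCP position; "eef_rot": TCP orientation; "wrist_force": force on the tool from outside, world axes, zero at the start; "torque": the same for the moment, N m; "opening": opening from 0.0 (shut) to 1.0 (fully open).
Only numpy, scipy, OpenCV 4.12 (cv2) and the standard library are available. Lean on these libraries where they do the work, as an engineer would, in place of code of your own. Each camera call takes 0.05 s, during which the arm holds its last target.

TASK

The white box that feeds the lamps of the room models stands open on its plywood board: pick up its loose white cover by the grip rib, set it level over the box the long way round, and press it straight down until the clip arms at both ends have snapped over the rim and the cover lies fully home. The box stands on soft rubber buffers and gives way by a centimetre or more while you press, so press on by feel until it snaps, but never so hard (24 N) that the box is pushed down by 20 mm and the buffers are squashed. Let go at the end and leave everything else on the table where it is.

Things in the scene. Friction and masses are not known exactly. Their poses are not given: they have to be found in the camera images.
- cover_mid (a point): Centre of the loose white plastic cover (about 100 g), half-way up its 50 mm height; x along its length, z up. It stands on the table on its skirts, this point 25 mm up. Plate 119 x 70 x 4 mm (126 mm long with clip arms); plate underside 5 mm, plate top 1 mm below this point. Skirts 20 mm deep on the long sides, 64 mm apart inside, bottom edges flared 2 mm outwards. Same after a half turn.
- cover_rib (a point): Centre of the grip rib on the middle of the cover's plate: 50 mm long (cover's x), 12 mm thick (y: pinch it across this), 26 mm high; rib top 13 mm above, plate top 13 mm below this point; 12 mm above cover_mid.
- cover_end_a (a point): Point on the underside of the cover's plate, 58 mm from its middle towards the cover's +x end. Just beyond it hangs a sprung clip arm, 22 mm wide, reaching 20 mm below the plate's underside, with a round 6 mm barb on its inner side 15 mm below the plate's underside. It yields outwards 1.6 mm to pass the rim bead.
- cover_end_b (a point): The same point, with the same clip arm, at the cover's -x end. If only one clip has caught, the other end stands 3 to 9 mm proud: press down on the plate there, over this line (plate top is 4 mm above this point), until it snaps too; half the force does it.
- rim_center (a point): Centre of the open mouth of the white box (lamp supply), level with its top edge; x along its length, z up. Box 110 x 60 x 40 mm, held by a fixed plywood board 140 x 84 x 8 mm; top edge 76 mm above the table unloaded. It sinks on its soft buffers (1.2 N per mm) and springs back; never 20 mm (24 N). Seated, the plate's underside rests on the top edge: cover_mid 5 mm above this point.
- bead_a (a point): Middle of the round rim bead (8 mm thick, 44 mm long, standing out 4 mm) across the outside of the box's +x end, 10 mm below the top edge. The cover's skirts pass the top edge with the plate 20 mm up; barbs meet beads with the plate 9 mm above the top edge; resistance peaks at 10 to 16 N about 5 mm up, then drops as the barbs slip under the beads. About 18 N presses it home.
- bead_b (a point): The same bead on the box's -x end.
- sofa: Bystander, to be left where it is: toy sofa 34 x 70 x 38 mm; origin at its underside's centre.
- tape: Bystander, to be left where it is: empty tape core, ring of 48 mm diameter, 18 mm high; origin at its underside's centre.
- pool_table: Bystander, to be left where it is: toy pool table 60 x 100 x 38 mm; origin at its underside's centre.
- glue: Bystander, to be left where it is: glue bottle, 40 mm diameter, 95 mm high; origin at its underside's centre.
- chair: Bystander, to be left where it is: toy chair 30 x 30 x 51 mm; origin at its underside's centre.
- brush: Bystander, to be left where it is: paint brush 160 mm long, lying; origin at its underside's centre.
- offcut: Bystander, to be left where it is: plywood offcut 70 x 40 x 12 mm; origin at its underside's centre.
Things that resemble listed ones, but are neither listed nor needed, are in the scene too. What is shaped like the part that bears cover_mid but purple or red is not meant. What is shaped like the part that bears rim_center but green or purple is not meant.

How it is judged:
On the way, in this order (a step that is already met when the one before it is completed fails the run):
1. the cover is brought over the box, lengthwise along it, not yet snapped on (horizontal distance between cover_mid and rim_center below 0.015 m and z of each of cover_end_a, cover_end_b in the frame of rim_center above 0.003 m), for 0.1 s.
2. both clip arms have snapped over the rim: both ends of the cover's plate are down on the box (z of each of cover_end_a, cover_end_b in the frame of rim_center below 0.002 m and horizontal distance between cover_mid and rim_center below 0.005 m and angle between cover_mid's own z axis and vertical below 0.08 rad and angle between the x axis of cover_mid and the x axis of rim_center, either way round below 0.1 rad), for 0.2 s.
At the end, for the whole second after the job is handed in: The cover is home on the box: the plate's underside less than 2 mm above the box's top edge at both ends, centred within 5 mm, level within 0.08 rad, lengthwise along the box within 0.1 rad, at rest (all of step 2 and linear speed of cover below 0.02 m/s); the robot touches nothing.
It fails at once if the box is pressed too hard: pushed down 20 mm (24 N) on its buffers (height (world z) of rim_center below 0.056 m).
It fails at once if the gripper or arm pushes on the box itself with more than 5 N (contact force between the arm and housing above 5 N).
It fails at once if one of the other things on the table is displaced by more than 30 mm (distance of any of sofa, tape, pool_table, glue, chair, brush, offcut from where it was at the start of the episode above 0.03 m).
It also fails if it takes over 72 s, if anything falls off the work surface, if the arm or the gripper's body presses on something with over 40 N, if the wrist force passes 120 N, or if a joint passes its speed limit or range.

## Working session

There is one attempt and no reset: what is moved stays moved. The work goes in short steps, Python scripts to look and compute and a tool call to move; the robot and the scene stay as the last step left them, time stands still between calls to the robot, and variables do not carry over. Pictures are saved under pics/ and viewed, and the job is handed in when it is done.

Besides the shell and the picture viewer there is one more tool, called after "Emit:" by a JSON object that holds its "fn" and its "kwargs". drive_tool: Moves the arm, as the interface text tells. Its arguments: {"type":"object","properties":{"commands":{"type":"array","items":{"type":"object","properties":{"gripper":{"type":"number"},"dx":{"type":"number"},"dy":{"type":"number"},"dz":{"type":"number"},"turn":{"type":"number"}}}}},"required":["commands"]}

```bash
mkdir -p pics
python3 - <<'E'
from bench import ctrl
import cv2,pickle
for n in("top","side"):
    c=ctrl.camera(n); pickle.dump(c,open(n+'0.pkl','wb'))
    cv2.imwrite(f'pics/{n}0.png',cv2.resize(c['image'][:,:,::-1],(800,600),interpolation=cv2.INTER_CUBIC))
    print(n,c['mtx'],c['k1'],c['R'],c['t'])
print(ctrl.get_obs())
E
```

```text
top [[411.13469072   0.         266.26215879]
 [  0.         411.13469072 195.76083959]
 [  0.           0.           1.        ]] -0.03469457590455073 [[-0.0176432  -0.99980412  0.00896859]
 [-0.98369098  0.01575159 -0.17917576]
 [ 0.17899939 -0.01198356 -0.9837762 ]] [-0.0317554   0.50774081  1.04046524]
side [[422.85948833   0.         257.78689323]
 [  0.         422.85948833 190.75205537]
 [  0.           0.           1.        ]] -0.051544344354909594 [[-0.97628537 -0.21635657  0.00753056]
 [-0.12121862  0.51750309 -0.84705171]
 [ 0.17936812 -0.82787704 -0.53145714]] [0.47870079 0.1473447  1.26393387]
{'time_s': 0.1, 'q': array([-1.32826573e+00,  1.81485800e-01,  1.60790585e+00, -1.00756466e-06,
        1.35378776e+00, -2.06311787e-01]), 'dq': array([ 0.00165034, -0.0023005 , -0.00370448,  0.00048294, -0.0008116 ,
       -0.0018163 ]), 'joint_efforts': array([ 9.32071234e-04, -4.45876658e+01, -3.52237737e+01, -2.30598926e-04,
        4.13883230e-03,  3.71470321e-06]), 'eef_pos': array([ 0.24939713, -0.51756517,  0.23846456]), 'eef_rot': array([-5.50398225e-04,  8.46735543e-01, -5.32013430e-01, -5.71411489e-04]), 'wrist_force': array([-0.24539996, -0.39960691,  0.89820274]), 'torque': array([-0.00639659,  0.03097144,  0.06442818]), 'opening': 1.0010939397744436}
```

View pics/top0.png

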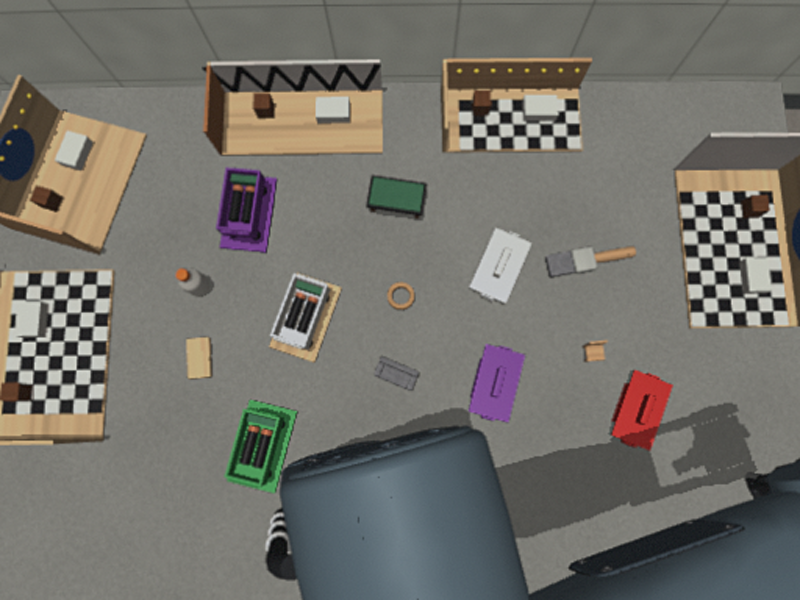

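View pics/side0.png

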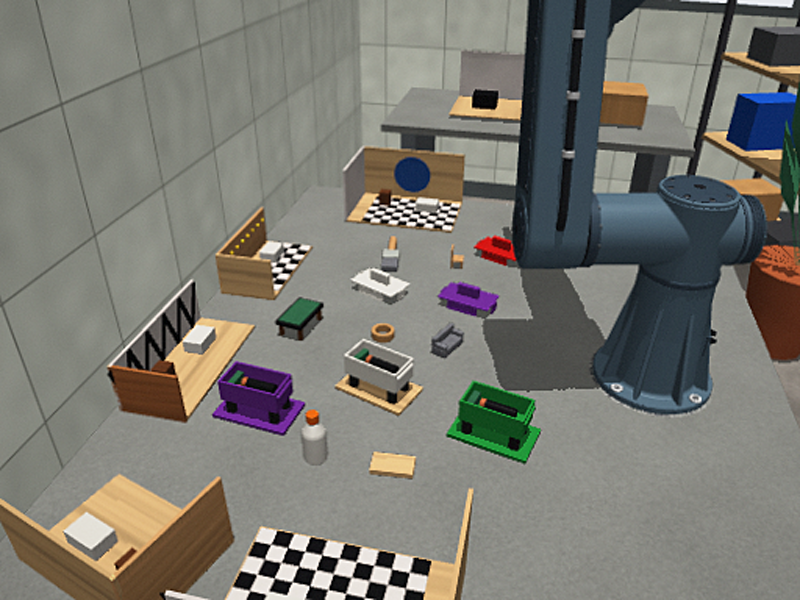

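The top view shows the white cover near (501,265) and the white box on its board near (305,310), both at 800 px scale. Next I'll crop and measure them.

```bash
cat > h.py <<'E'
import cv2,pickle,numpy as np
def und(c,uv):
    uv=np.atleast_2d(uv).astype(float); K=c['mtx']
    return cv2.undistortPoints(uv.reshape(-1,1,2),K,np.array([c['k1'],0,0,0.])).reshape(-1,2)
def plane(c,uv,z):
    r=np.c_[und(c,uv),np.ones(len(np.atleast_2d(uv)))]@c['R']
    o=-c['R'].T@c['t']
    return o+r*((z-o[2])/r[:,2])[:,None]
def proj(c,X):
    return cv2.projectPoints(np.atleast_2d(X).astype(float),cv2.Rodrigues(c['R'])[0],c['t'],c['mtx'],np.array([c['k1'],0,0,0.]))[0].reshape(-1,2)
def crop(c,u0,v0,u1,v1,s,name):
    cv2.imwrite(name,cv2.resize(c['image'][v0:v1,u0:u1,::-1],None,fx=s,fy=s,interpolation=cv2.INTER_NEAREST))
E
python3 - <<'E'
from h import *
t=pickle.load(open('top0.pkl','rb'));s=pickle.load(open('side0.pkl','rb'))
crop(t,165,135,355,240,4,'pics/tc.png')
crop(s,205,160,300,270,5,'pics/sc.png')
for name,(u0,v0,u1,v1),z in(("cover",(290,135,350,205),.024),("box",(165,165,222,235),.076)):
    im=t['image'][v0:v1,u0:u1].astype(int)
    m=((im.min(2)>130)&(im.max(2)-im.min(2)<25)).astype(np.uint8)
    cs=max(cv2.findContours(m,cv2.RETR_EXTERNAL,cv2.CHAIN_APPROX_NONE)[0],key=cv2.contourArea).reshape(-1,2)+[u0,v0]
    P=plane(t,cs,z)[:,:2]
    r=cv2.minAreaRect((P*1000).astype(np.float32));print(name,r,cv2.boxPoints(r).tolist(), cv2.boundingRect(cs.astype(np.int32)))
E
```

```text
cover ((583.5502319335938, -188.71957397460938), (71.99430084228516, 127.04379272460938), 64.87297058105469) [[510.754150390625, -194.33717346191406], [625.775634765625, -248.28334045410156], [656.3463134765625, -183.1019744873047], [541.3248291015625, -129.1558074951172]] (300, 145, 41, 49)
box ((498.6314392089844, 154.529052734375), (61.55894470214844, 116.56538391113281), 70.35252380371094) [[433.3929443359375, 145.13809204101562], [543.1718139648438, 105.94507598876953], [563.8699340820312, 163.92001342773438], [454.091064453125, 203.113037109375]] (172, 174, 38, 49)
```

View pics/tc.png

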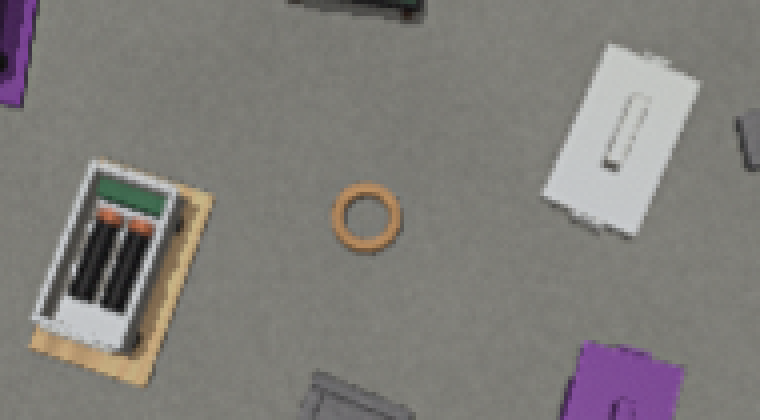

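View pics/sc.png

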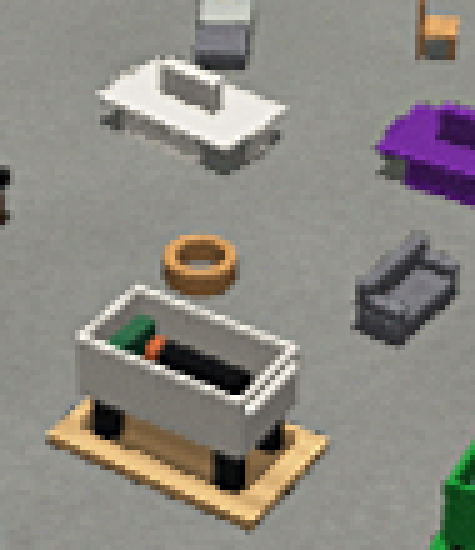

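The crops show the plate, rib and rim clearly. I'll check the positions against corners picked in both views.

Run:
```python
from h import *
t=pickle.load(open('top0.pkl','rb'));s=pickle.load(open('side0.pkl','rb'))
T=lambda a:np.array(a)/4+[165,135]-.5
S=lambda a:np.array(a)/5+[205,160]-.5
# rim corners z=.076
a=plane(t,T([(97,160),(178,188),(122,350),(35,318)]),.076); print('box top',a.round(4)[:,:2],a.mean(0).round(4))
b=plane(s,S([(138,286),(298,347),(243,410),(78,335)]),.076); print('box side',b.round(4)[:,:2],b.mean(0).round(4))
a=plane(t,T([(609,44),(700,82),(635,236),(544,195)]),.024); print('cov top',a.round(4)[:,:2],a.mean(0).round(4))
b=plane(s,S([(161,57),(288,108),(228,146),(97,95)]),.024); print('cov side',b.round(4)[:,:2],b.mean(0).round(4))
def ang(p,q): return np.degrees(np.arctan2(*(q-p)[1::-1]))
from bench import ctrl
# predicted outlines
def model(c,y,L,W,z):
    y=np.radians(y);u=np.array([np.cos(y),np.sin(y)]);v=np.array([-u[1],u[0]])
    return [[*(np.array(c)+i*L/2*u+j*W/2*v),z] for i,j in((1,1),(1,-1),(-1,-1),(-1,1))]
for cam,f,o,k in((t,'pics/ov_t.png',(165,135),4),(s,'pics/ov_s.png',(205,160),5)):
    w,h=(190,105) if k==4 else (95,110)
    im=cv2.resize(cam['image'][o[1]:o[1]+h,o[0]:o[0]+w,::-1],None,fx=k,fy=k,interpolation=cv2.INTER_NEAREST)
    for c,y,L,W,z in(((.5005,.154),-19.7,110,60,.076),((.5835,-.1885),-25.1,119,70,.024),((.5835,-.1885),-25.1,50,12,.05)):
        p=(proj(cam,model(c,y,L/1e3,W/1e3,z))-o+.5)*k
        cv2.polylines(im,[p.round().astype(np.int32)],True,(0,0,255),1)
    cv2.imwrite(f,im)
```

```text
box top [[0.5609 0.16  ]
 [0.5415 0.1073]
 [0.4369 0.1421]
 [0.4583 0.1978]] [0.4994 0.1518 0.076 ]
box side [[0.5424 0.1124]
 [0.44   0.1484]
 [0.4573 0.2095]
 [0.5627 0.1656]] [0.5006 0.159  0.076 ]
cov top [[ 0.6501 -0.1826]
 [ 0.622  -0.2443]
 [ 0.5149 -0.1948]
 [ 0.5442 -0.1341]] [ 0.5828 -0.189   0.024 ]
cov side [[ 0.6238 -0.2411]
 [ 0.5171 -0.1906]
 [ 0.5467 -0.1311]
 [ 0.6542 -0.1771]] [ 0.5854 -0.185   0.024 ]
```

View pics/ov_t.png

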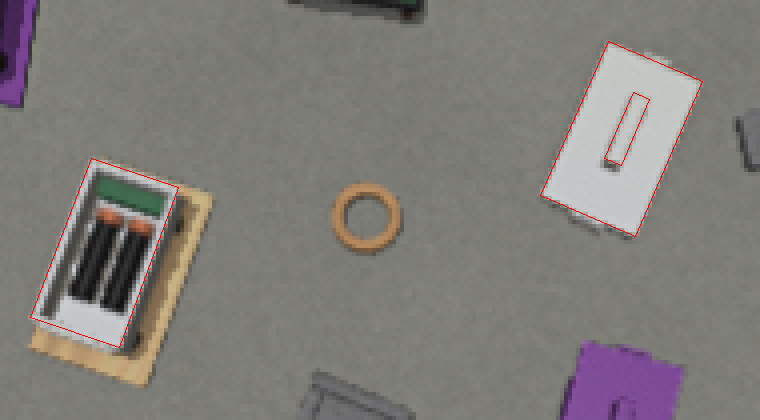

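View pics/ov_s.png

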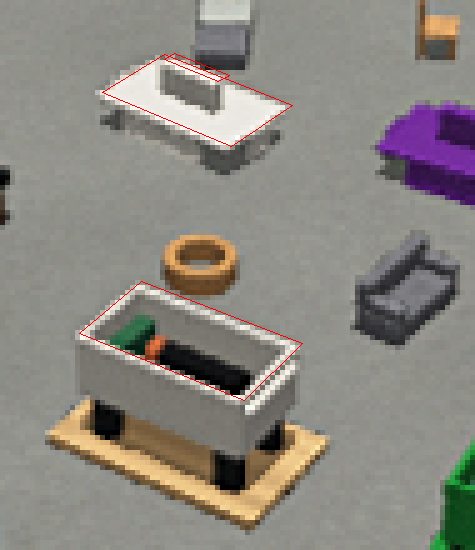

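Emit:
{"fn": "drive_tool", "kwargs": {"commands": [{"dx":-5,"dy":-14.8,"dz":0,"turn":17,"gripper":0},{"dx":-15.3,"dy":-44.5,"dz":0,"turn":50.7,"gripper":0},{"dx":-15.3,"dy":-44.5,"dz":0,"turn":50.7,"gripper":0},{"dx":-15.3,"dy":-44.5,"dz":0,"turn":50.7,"gripper":0},{"dx":-15.3,"dy":-44.5,"dz":0,"turn":50.7,"gripper":0},{"dx":-15.3,"dy":-44.5,"dz":0,"turn":50.7,"gripper":0},{"dx":-15.3,"dy":-44.5,"dz":0,"turn":50.7,"gripper":0},{"dx":-15.3,"dy":-44.5,"dz":0,"turn":50.7,"gripper":0},{"dx":-15.3,"dy":-44.5,"dz":0,"turn":50.7,"gripper":0},{"dx":-15.3,"dy":-44.5,"dz":0,"turn":50.7,"gripper":0},{"dx":-15.3,"dy":-44.5,"dz":10,"turn":50.7,"gripper":0},{"dx":-15.3,"dy":-44.5,"dz":10,"turn":50.7,"gripper":0},{"dx":-15.3,"dy":-44.5,"dz":10,"turn":50.7,"gripper":0},{"dx":-15.3,"dy":-44.5,"dz":10,"turn":50.7,"gripper":0}]}}

```text
time_s: 1.85
eef_pos: [0.5845, -0.1886, 0.1411]
eef_rot: [0.0, -0.537, 0.844, -0.001]
wrist_force: [-0.0, 1.4, 1.4]
opening: 1.002
```

```bash
cat > look.py <<'E'
import sys;from h import *;from bench import ctrl
tag=sys.argv[1]
t=ctrl.camera('top');s=ctrl.camera('side')
pickle.dump(t,open(f't{tag}.pkl','wb'));pickle.dump(s,open(f's{tag}.pkl','wb'))
a=[int(x) for x in sys.argv[2:10]]
A=cv2.resize(t['image'][a[1]:a[3],a[0]:a[2],::-1],(390,390*(a[3]-a[1])//(a[2]-a[0])),interpolation=cv2.INTER_NEAREST)
B=cv2.resize(s['image'][a[5]:a[7],a[4]:a[6],::-1],(390,390*(a[7]-a[5])//(a[6]-a[4])),interpolation=cv2.INTER_NEAREST)
h=max(len(A),len(B));im=np.zeros((h,780,3),np.uint8);im[:len(A),:390]=A;im[:len(B),390:]=B
cv2.imwrite(f'pics/l{tag}.png',im)
o=ctrl.get_obs();print({k:np.round(o[k],4) for k in('time_s','eef_pos','eef_rot','wrist_force','torque','opening')})
E
python3 look.py 1 270 120 370 220 200 120 290 220
```

```text
{'time_s': np.float64(1.95), 'eef_pos': array([ 0.5853, -0.1885,  0.142 ]), 'eef_rot': array([ 0.001 , -0.5371,  0.8435, -0.0019]), 'wrist_force': array([ 0.2799, -0.1035, -0.1053]), 'torque': array([-0.0438, -0.0026, -0.0005]), 'opening': np.float64(0.9992)}
```

View pics/l1.png

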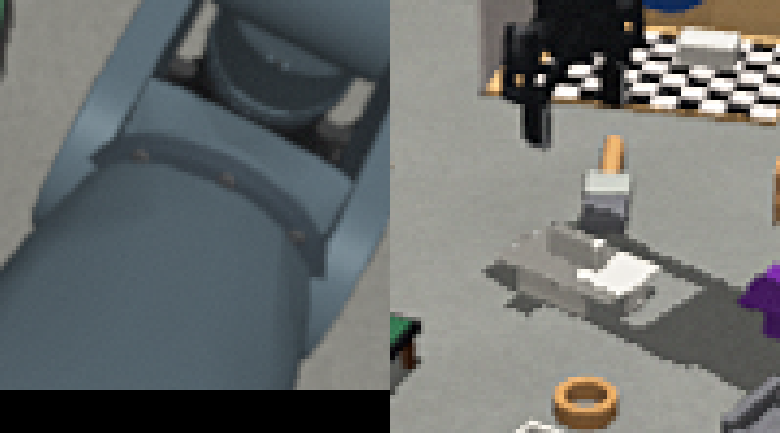

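The side view shows the open fingers straddling the rib's line, clear of the brush. The arm blocks the top view. I'll lower and close.

Emit:
{"fn": "drive_tool", "kwargs": {"commands": [{"dz":4,"gripper":0},{"dz":8,"gripper":0},{"dz":10.3,"gripper":0},{"dz":10.3,"gripper":0},{"dz":10.3,"gripper":0}]}}

```text
invalid input at $.commands[0]: expected keys gripper, dx, dy, dz, turn
```

Emit:
{"fn": "drive_tool", "kwargs": {"commands": [{"dx":0,"dy":0,"turn":0,"dz":4,"gripper":0},{"dx":0,"dy":0,"turn":0,"dz":8,"gripper":0},{"dx":0,"dy":0,"turn":0,"dz":10.3,"gripper":0},{"dx":0,"dy":0,"turn":0,"dz":10.3,"gripper":0},{"dx":0,"dy":0,"turn":0,"dz":10.3,"gripper":0}]}}

```text
time_s: 2.58
eef_pos: [0.5855, -0.188, 0.0385]
eef_rot: [0.001, -0.537, 0.843, -0.002]
wrist_force: [1.1, -1.5, 0.6]
opening: 1.003
```

Emit:
{"fn": "drive_tool", "kwargs": {"commands": [{"dx":0,"dy":0,"turn":0,"dz":0.3,"gripper":0},{"dx":0,"dy":0,"turn":0,"dz":0.3,"gripper":0.4},{"dx":0,"dy":0,"turn":0,"dz":0.3,"gripper":0.7},{"dx":0,"dy":0,"turn":0,"dz":0.3,"gripper":1},{"dx":0,"dy":0,"turn":0,"dz":0.3,"gripper":1},{"dx":0,"dy":0,"turn":0,"dz":0.3,"gripper":1},{"dx":0,"dy":0,"turn":0,"dz":0.3,"gripper":1},{"dx":0,"dy":0,"turn":0,"dz":0.3,"gripper":1},{"dx":0,"dy":0,"turn":0,"dz":0.3,"gripper":1},{"dx":0,"dy":0,"turn":0,"dz":0.3,"gripper":1}]}}

```text
time_s: 3.82
eef_pos: [0.5841, -0.1872, 0.0334]
eef_rot: [0.0, -0.537, 0.843, -0.0]
wrist_force: [-1.2, 0.7, 3.3]
opening: 0.125
```

Emit:
{"fn": "drive_tool", "kwargs": {"commands": [{"dx":0,"dy":0,"turn":0,"dz":-2,"gripper":1},{"dx":0,"dy":0,"turn":0,"dz":-6,"gripper":1},{"dx":0,"dy":0,"turn":0,"dz":-10,"gripper":1},{"dx":0,"dy":0,"turn":0,"dz":-12,"gripper":1},{"dx":0,"dy":0,"turn":0,"dz":-12,"gripper":1},{"dx":0,"dy":0,"turn":0,"dz":-12,"gripper":1}]}}

```text
time_s: 4.58
eef_pos: [0.5831, -0.1866, 0.1516]
eef_rot: [-0.001, -0.537, 0.843, 0.001]
wrist_force: [-0.1, -0.2, -1.5]
opening: 0.125
```

```bash
python3 look.py 2 170 120 370 320 200 90 290 200
```

```text
{'time_s': np.float64(4.675), 'eef_pos': array([ 0.5829, -0.1866,  0.1512]), 'eef_rot': array([-0.0009, -0.5374,  0.8433,  0.0016]), 'wrist_force': array([-0.5245,  0.0406, -1.3422]), 'torque': array([ 0.0257, -0.0132,  0.0189]), 'opening': np.float64(0.1284)}
```

View pics/l2.png

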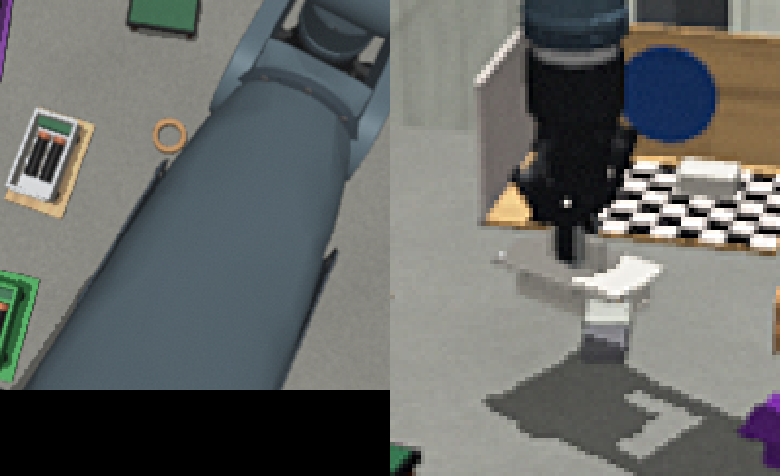

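The cover is held level and clear of the brush, and its rib sits between the fingers. Next I carry it over the box.

Emit:
{"fn": "drive_tool", "kwargs": {"commands": [{"dx":-2,"dy":1.6,"turn":0,"dz":0,"gripper":1},{"dx":-5,"dy":4,"turn":-1,"dz":0,"gripper":1},{"dx":-8.5,"dy":6.8,"turn":-2,"dz":0,"gripper":1},{"dx":-12,"dy":9.6,"turn":-3,"dz":0,"gripper":1},{"dx":-15.5,"dy":12.4,"turn":-4,"dz":0,"gripper":1},{"dx":-19,"dy":15.2,"turn":-5.3,"dz":0,"gripper":1},{"dx":-22.5,"dy":18,"turn":-5.3,"dz":0,"gripper":1},{"dx":-25.5,"dy":20.4,"turn":-5.3,"dz":0,"gripper":1},{"dx":-27,"dy":21.6,"turn":-5.3,"dz":0,"gripper":1},{"dx":-27.5,"dy":22,"turn":-5.3,"dz":0,"gripper":1},{"dx":-27.5,"dy":22,"turn":-5.3,"dz":0,"gripper":1},{"dx":-27.5,"dy":22,"turn":-5.3,"dz":0,"gripper":1}]}}

```text
time_s: 6.18
eef_pos: [0.5011, 0.1541, 0.1532]
eef_rot: [-0.0, -0.575, 0.818, -0.0]
wrist_force: [0.2, 0.9, -1.0]
opening: 0.127
```

```bash
python3 look.py 3 100 100 300 300 205 180 285 280
```

```text
{'time_s': np.float64(6.275), 'eef_pos': array([0.5012, 0.1541, 0.1532]), 'eef_rot': array([-0.000e+00, -5.752e-01,  8.180e-01, -1.000e-04]), 'wrist_force': array([ 0.3181, -0.0161, -0.2631]), 'torque': array([-0.0751,  0.0021, -0.0163]), 'opening': np.float64(0.1266)}
```

View pics/l3.png

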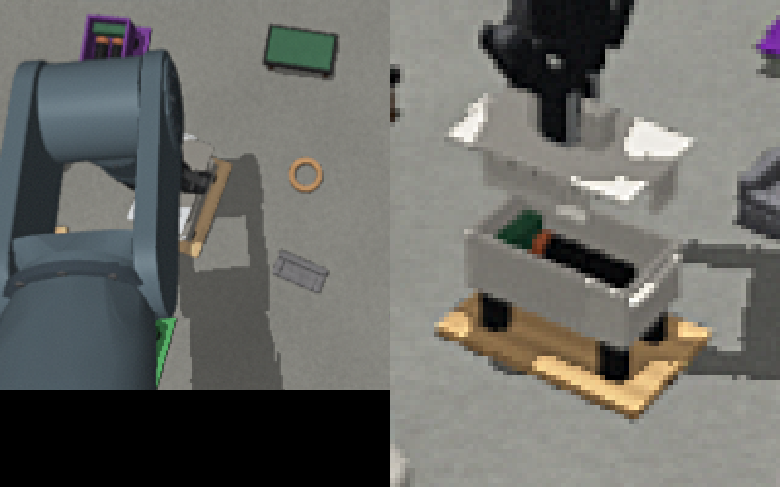

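Run:
```python
from h import *
t=pickle.load(open('t3.pkl','rb'));s=pickle.load(open('s3.pkl','rb'))
A=cv2.resize(s['image'][185:270,210:280,::-1],None,fx=7,fy=7,interpolation=cv2.INTER_NEAREST)
B=cv2.resize(t['image'][160:235,155:225,::-1],None,fx=4,fy=4,interpolation=cv2.INTER_NEAREST)
im=np.zeros((595,770,3),np.uint8);im[:,:490]=A;im[:300,490:]=B
cv2.imwrite('pics/z3.png',im)
```

```text
(no output)
```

View pics/z3.png

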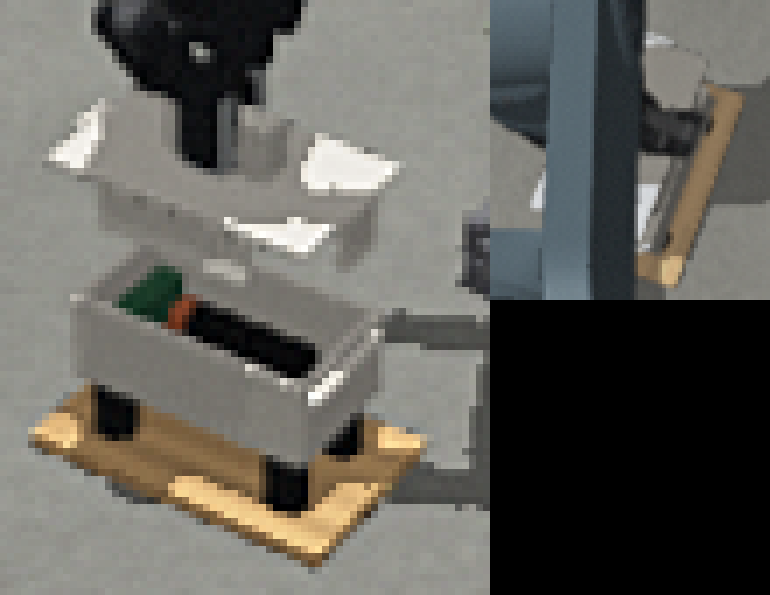

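Run:
```python
from h import *
s=pickle.load(open('s3.pkl','rb'));t=pickle.load(open('t3.pkl','rb'))
S=lambda a:np.array(a)/7+[210,185]-.5
y=np.radians(-19.8);u=np.array([np.cos(y),np.sin(y)]);v=np.array([-u[1],u[0]])
def rep(n,P,L,W,sg):
    for p,(i,j) in zip(P,sg):
        c=p[:2]-i*L/2*u-j*W/2*v; print(n,p[:2].round(4),'-> centre',c.round(4))
# side view: image left = +x,+y ...
P=plane(s,S([(47,157),(400,163),(302,250)]),.1438);rep('plate',P,.119,.070,[(1,1),(-1,-1),(-1,1)])
P=plane(s,S([(74,298),(380,328),(309,389),(146,250)]),.076);rep('rim',P,.110,.060,[(1,1),(-1,-1),(-1,1),(1,-1)])
T=lambda a:np.array(a)/4+[155,160]-.5
# predicted outlines, for viewing only
A=cv2.resize(s['image'][185:270,210:280,::-1],None,fx=7,fy=7,interpolation=cv2.INTER_NEAREST)
B=cv2.resize(t['image'][160:235,155:225,::-1],None,fx=4,fy=4,interpolation=cv2.INTER_NEAREST)
for img,cam,o,k in((A,s,(210,185),7),(B,t,(155,160),4)):
  for L,W,z in((.119,.07,.1438),(.11,.06,.076)):
    q=[[*(np.array([.5012,.1541])+i*L/2*u+j*W/2*v),z] for i,j in((1,1),(1,-1),(-1,-1),(-1,1))]
    cv2.polylines(img,[((proj(cam,q)-o+.5)*k).round().astype(np.int32)],True,(0,0,255),1)
im=np.zeros((595,770,3),np.uint8);im[:,:490]=A;im[:300,490:]=B
cv2.imwrite('pics/z3o.png',im)
```

```text
plate [0.5698 0.1692] -> centre [0.502  0.1564]
plate [0.4353 0.142 ] -> centre [0.5032 0.1548]
plate [0.4594 0.2063] -> centre [0.5035 0.1532]
rim [0.562  0.1682] -> centre [0.5001 0.1586]
rim [0.4385 0.1596] -> centre [0.5004 0.1692]
rim [0.4573 0.2033] -> centre [0.4989 0.1564]
rim [0.5427 0.1302] -> centre [0.5011 0.1771]
```

View pics/z3o.png

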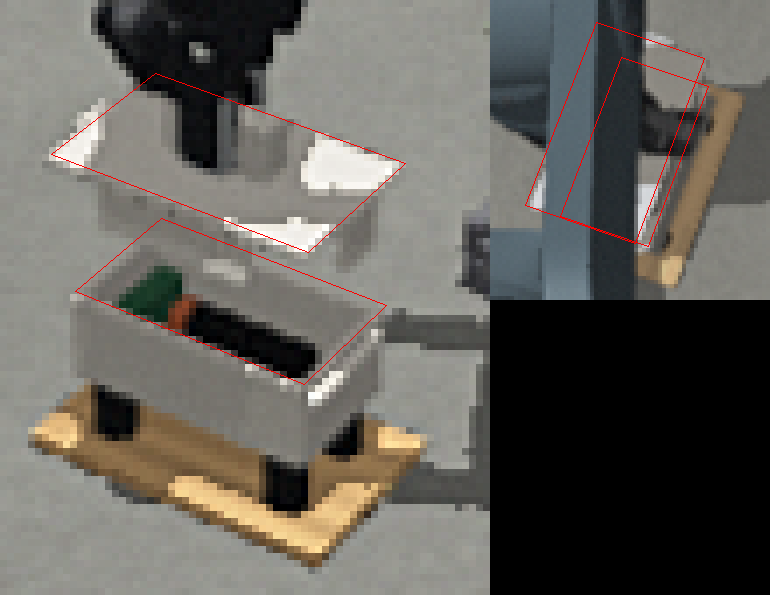

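The overlays put both plate and rim within about a pixel, with a residual offset of about (-1, +2) mm. I'll correct that and hover just above the rim.

Emit:
{"fn": "drive_tool", "kwargs": {"commands": [{"dx":-0.14,"dy":0.18,"turn":0,"dz":1,"gripper":1},{"dx":-0.14,"dy":0.18,"turn":0,"dz":2,"gripper":1},{"dx":-0.14,"dy":0.18,"turn":0,"dz":3,"gripper":1},{"dx":-0.14,"dy":0.18,"turn":0,"dz":3.8,"gripper":1},{"dx":-0.14,"dy":0.18,"turn":0,"dz":3.8,"gripper":1},{"dx":-0.14,"dy":0.18,"turn":0,"dz":3.8,"gripper":1}]}}

```text
time_s: 7.02
eef_pos: [0.4998, 0.157, 0.1154]
eef_rot: [0.0, -0.576, 0.818, -0.0]
wrist_force: [1.1, -0.2, -1.3]
opening: 0.13
```

```bash
python3 look.py 4 100 100 300 300 205 180 285 280;  python3 - <<'E'
from h import *
t=pickle.load(open('t4.pkl','rb'));s=pickle.load(open('s4.pkl','rb'))
A=cv2.resize(s['image'][185:270,210:280,::-1],None,fx=7,fy=7,interpolation=cv2.INTER_NEAREST)
B=cv2.resize(t['image'][160:235,155:225,::-1],None,fx=4,fy=4,interpolation=cv2.INTER_NEAREST)
im=np.zeros((595,770,3),np.uint8);im[:,:490]=A;im[:300,490:]=B
cv2.imwrite('pics/z4.png',im)
E
```

```text
{'time_s': np.float64(7.125), 'eef_pos': array([0.5   , 0.157 , 0.1158]), 'eef_rot': array([ 4.000e-04, -5.758e-01,  8.176e-01, -2.000e-04]), 'wrist_force': array([ 0.7702, -0.7496, -1.2657]), 'torque': array([ 0.0322, -0.0323, -0.0474]), 'opening': np.float64(0.1303)}
```

View pics/z4.png

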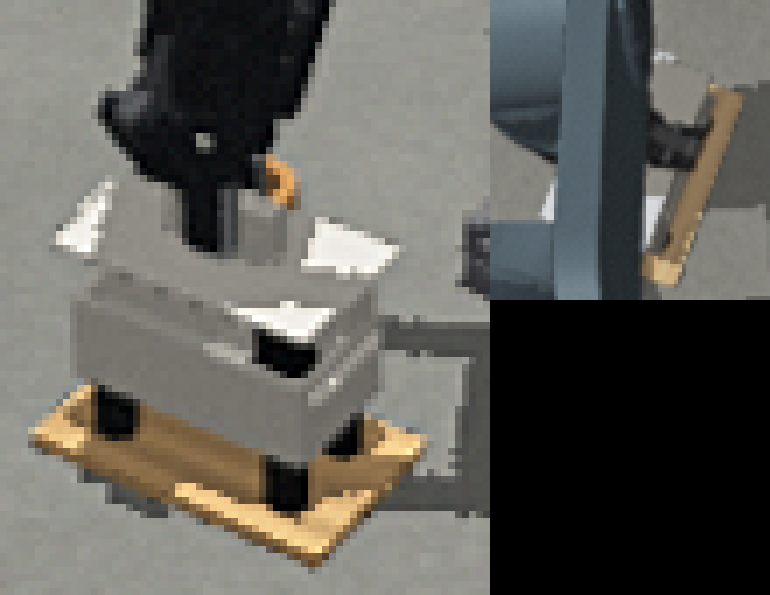

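Emit:
{"fn": "drive_tool", "kwargs": {"commands": [{"dx":0,"dy":0,"turn":0,"dz":0.3,"gripper":1},{"dx":0,"dy":0,"turn":0,"dz":0.6,"gripper":1},{"dx":0,"dy":0,"turn":0,"dz":0.8,"gripper":1},{"dx":0,"dy":0,"turn":0,"dz":0.8,"gripper":1},{"dx":0,"dy":0,"turn":0,"dz":0.8,"gripper":1}]}}

```text
time_s: 7.75
eef_pos: [0.4996, 0.157, 0.1073]
eef_rot: [0.0, -0.576, 0.818, 0.0]
wrist_force: [-0.1, 0.1, -2.0]
opening: 0.129
```

```bash
python3 look.py 5 100 100 300 300 205 180 285 280
```

```text
{'time_s': np.float64(7.85), 'eef_pos': array([0.4997, 0.157 , 0.1074]), 'eef_rot': array([ 1.000e-04, -5.758e-01,  8.176e-01, -1.000e-04]), 'wrist_force': array([-0.1289,  0.1666, -0.8165]), 'torque': array([-0.0052, -0.0521,  0.0348]), 'opening': np.float64(0.1271)}
```

Emit:
{"fn": "drive_tool", "kwargs": {"commands": [{"dx":0,"dy":0,"turn":0,"dz":0.2,"gripper":1},{"dx":0,"dy":0,"turn":0,"dz":0.5,"gripper":1},{"dx":0,"dy":0,"turn":0,"dz":0.5,"gripper":1},{"dx":0,"dy":0,"turn":0,"dz":0.5,"gripper":1}]}}

```text
time_s: 8.35
eef_pos: [0.4996, 0.157, 0.1023]
eef_rot: [-0.0, -0.576, 0.818, 0.0]
wrist_force: [0.1, 0.2, -0.9]
opening: 0.128
```

```bash
python3 look.py 6 100 100 300 300 205 180 285 280;  python3 - <<'E'
from h import *
t=pickle.load(open('t6.pkl','rb'));s=pickle.load(open('s6.pkl','rb'))
A=cv2.resize(s['image'][185:270,210:280,::-1],None,fx=7,fy=7,interpolation=cv2.INTER_NEAREST)
B=cv2.resize(t['image'][160:235,155:225,::-1],None,fx=4,fy=4,interpolation=cv2.INTER_NEAREST)
im=np.zeros((595,770,3),np.uint8);im[:,:490]=A;im[:300,490:]=B
cv2.imwrite('pics/z6.png',np.clip(im.astype(int)*1.5-60,0,255).astype(np.uint8))
E
```

```text
{'time_s': np.float64(8.45), 'eef_pos': array([0.4997, 0.157 , 0.1024]), 'eef_rot': array([ 1.000e-04, -5.758e-01,  8.176e-01, -1.000e-04]), 'wrist_force': array([-0.1968,  0.8915, -0.7195]), 'torque': array([ 0.0113, -0.0445, -0.0138]), 'opening': np.float64(0.1322)}
```

View pics/z6.png

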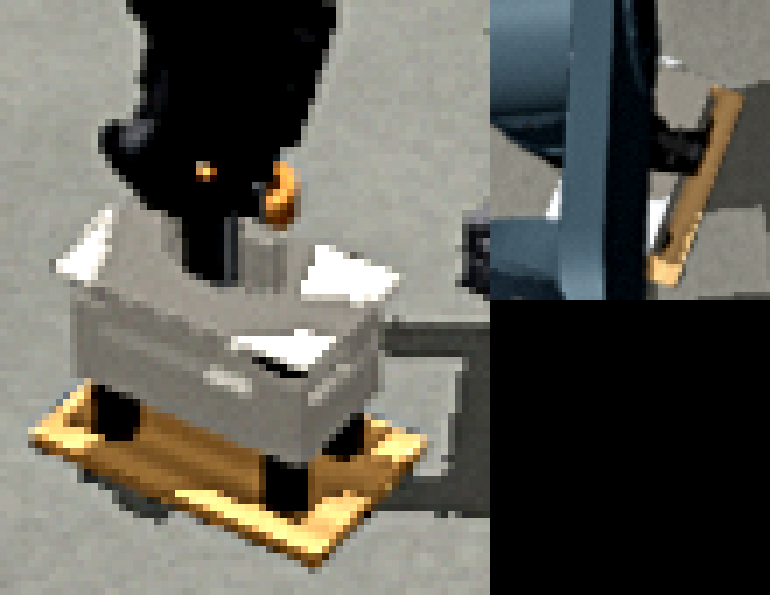

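Emit:
{"fn": "drive_tool", "kwargs": {"commands": [{"dx":0,"dy":0,"turn":0,"dz":0.2,"gripper":1},{"dx":0,"dy":0,"turn":0,"dz":0.4,"gripper":1},{"dx":0,"dy":0,"turn":0,"dz":0.6,"gripper":1},{"dx":0,"dy":0,"turn":0,"dz":0.6,"gripper":1},{"dx":0,"dy":0,"turn":0,"dz":0.6,"gripper":1}]}}

```text
time_s: 9.07
eef_pos: [0.4999, 0.157, 0.0965]
eef_rot: [0.0, -0.576, 0.818, -0.0]
wrist_force: [1.4, -0.1, 1.1]
opening: 0.128
```

```bash
python3 look.py 7 100 100 300 300 205 180 285 280
```

```text
{'time_s': np.float64(9.175), 'eef_pos': array([0.4999, 0.157 , 0.0965]), 'eef_rot': array([ 3.000e-04, -5.758e-01,  8.176e-01, -2.000e-04]), 'wrist_force': array([ 0.8513, -1.1945,  1.2276]), 'torque': array([-0.1334, -0.3305, -0.0236]), 'opening': np.float64(0.1262)}
```

Emit:
{"fn": "drive_tool", "kwargs": {"commands": [{"dx":0,"dy":-0.12,"turn":0,"dz":0,"gripper":1},{"dx":0,"dy":-0.12,"turn":0,"dz":0.1,"gripper":1},{"dx":0,"dy":-0.12,"turn":0,"dz":0.2,"gripper":1},{"dx":0,"dy":-0.12,"turn":0,"dz":0.2,"gripper":1}]}}

```text
time_s: 9.68
eef_pos: [0.5006, 0.1567, 0.0943]
eef_rot: [-0.0, -0.576, 0.818, 0.0]
wrist_force: [-0.2, 1.7, 3.7]
opening: 0.128
```

```bash
python3 look.py 8 100 100 300 300 205 180 285 280
```

```text
{'time_s': np.float64(9.775), 'eef_pos': array([0.5006, 0.1567, 0.0943]), 'eef_rot': array([-0.000e+00, -5.758e-01,  8.176e-01,  1.000e-04]), 'wrist_force': array([0.1842, 1.0731, 3.6645]), 'torque': array([ 0.1499,  0.2835, -0.0249]), 'opening': np.float64(0.1293)}
```

Emit:
{"fn": "drive_tool", "kwargs": {"commands": [{"dx":0,"dy":0.05,"turn":0,"dz":0,"gripper":1},{"dx":0,"dy":0.05,"turn":0,"dz":0.2,"gripper":1},{"dx":0,"dy":0.05,"turn":0,"dz":0.4,"gripper":1},{"dx":0,"dy":0.05,"turn":0,"dz":0.4,"gripper":1}]}}

```text
time_s: 10.28
eef_pos: [0.5006, 0.1567, 0.0907]
eef_rot: [0.0, -0.576, 0.818, -0.0]
wrist_force: [-0.8, 0.7, 8.3]
opening: 0.131
```

```bash
python3 look.py 9 100 100 300 300 205 180 285 280
```

```text
{'time_s': np.float64(10.375), 'eef_pos': array([0.5006, 0.1567, 0.0908]), 'eef_rot': array([ 3.000e-04, -5.758e-01,  8.176e-01, -2.000e-04]), 'wrist_force': array([-1.6185, -0.152 ,  7.1138]), 'torque': array([ 0.051 ,  0.3868, -0.0286]), 'opening': np.float64(0.1266)}
```

Emit:
{"fn": "drive_tool", "kwargs": {"commands": [{"dx":0,"dy":0.06,"turn":0,"dz":0,"gripper":1},{"dx":0,"dy":0.06,"turn":0,"dz":0,"gripper":1},{"dx":0,"dy":0.06,"turn":0,"dz":0,"gripper":1}]}}

```text
time_s: 10.75
eef_pos: [0.5004, 0.1568, 0.0909]
eef_rot: [0.001, -0.576, 0.818, -0.001]
wrist_force: [-1.7, -0.3, 6.6]
opening: 0.124
```

```bash
python3 look.py 10 100 100 300 300 205 180 285 280
```

```text
{'time_s': np.float64(10.85), 'eef_pos': array([0.5004, 0.1568, 0.0909]), 'eef_rot': array([ 5.000e-04, -5.758e-01,  8.176e-01, -5.000e-04]), 'wrist_force': array([-0.7946, -1.0649,  7.5868]), 'torque': array([-0.0197,  0.2168,  0.0148]), 'opening': np.float64(0.1223)}
```

Emit:
{"fn": "drive_tool", "kwargs": {"commands": [{"dx":0,"dy":0.06,"turn":0,"dz":0,"gripper":1},{"dx":0,"dy":0.06,"turn":0,"dz":0.15,"gripper":1},{"dx":0,"dy":0.06,"turn":0,"dz":0.3,"gripper":1},{"dx":0,"dy":0.06,"turn":0,"dz":0.3,"gripper":1}]}}

```text
time_s: 11.35
eef_pos: [0.5003, 0.1569, 0.0883]
eef_rot: [0.001, -0.576, 0.818, -0.001]
wrist_force: [-1.1, -1.3, 9.2]
opening: 0.133
```

```bash
python3 look.py 11 100 100 300 300 205 180 285 280
```

```text
{'time_s': np.float64(11.45), 'eef_pos': array([0.5003, 0.1569, 0.0884]), 'eef_rot': array([ 0.0009, -0.5758,  0.8176, -0.0009]), 'wrist_force': array([-1.0662, -1.2833,  8.9592]), 'torque': array([-0.1086,  0.2294,  0.0618]), 'opening': np.float64(0.1285)}
```

Emit:
{"fn": "drive_tool", "kwargs": {"commands": [{"dx":0.07,"dy":0.03,"turn":0,"dz":0,"gripper":1},{"dx":0.07,"dy":0.03,"turn":0,"dz":0.15,"gripper":1},{"dx":0.07,"dy":0.03,"turn":0,"dz":0.3,"gripper":1},{"dx":0.07,"dy":0.03,"turn":0,"dz":0.3,"gripper":1}]}}

```text
time_s: 11.95
eef_pos: [0.5003, 0.1567, 0.0858]
eef_rot: [0.002, -0.576, 0.818, -0.001]
wrist_force: [-1.0, 0.6, 12.3]
opening: 0.125
```

```bash
python3 look.py 12 100 100 300 300 205 180 285 280
```

```text
{'time_s': np.float64(12.05), 'eef_pos': array([0.5002, 0.1567, 0.0858]), 'eef_rot': array([ 0.0015, -0.5758,  0.8176, -0.0009]), 'wrist_force': array([-0.4891,  1.0243, 11.6863]), 'torque': array([0.1515, 0.1997, 0.0458]), 'opening': np.float64(0.1273)}
```

Emit:
{"fn": "drive_tool", "kwargs": {"commands": [{"dx":-0.02,"dy":0,"turn":0,"dz":0.1,"gripper":1},{"dx":-0.02,"dy":0,"turn":0,"dz":0.2,"gripper":1},{"dx":-0.02,"dy":0,"turn":0,"dz":0.3,"gripper":1},{"dx":-0.02,"dy":0,"turn":0,"dz":0.3,"gripper":1}]}}

```text
time_s: 12.55
eef_pos: [0.5002, 0.1568, 0.0822]
eef_rot: [0.001, -0.576, 0.818, -0.001]
wrist_force: [0.7, 0.1, 7.4]
opening: 0.126
```

```bash
python3 look.py 13 100 100 300 300 205 180 285 280;  python3 - <<'E'
from h import *
t=pickle.load(open('t13.pkl','rb'));s=pickle.load(open('s13.pkl','rb'))
A=cv2.resize(s['image'][185:270,210:280,::-1],None,fx=7,fy=7,interpolation=cv2.INTER_NEAREST)
B=cv2.resize(t['image'][160:235,155:225,::-1],None,fx=4,fy=4,interpolation=cv2.INTER_NEAREST)
im=np.zeros((595,770,3),np.uint8);im[:,:490]=A;im[:300,490:]=B
cv2.imwrite('pics/z13.png',np.clip(im.astype(int)*1.5-60,0,255).astype(np.uint8))
E
```

```text
{'time_s': np.float64(12.65), 'eef_pos': array([0.5002, 0.1568, 0.0823]), 'eef_rot': array([ 0.0015, -0.5758,  0.8176, -0.0009]), 'wrist_force': array([0.6562, 0.2944, 6.8159]), 'torque': array([ 0.2618, -0.1878, -0.0275]), 'opening': np.float64(0.1258)}
```

View pics/z13.png

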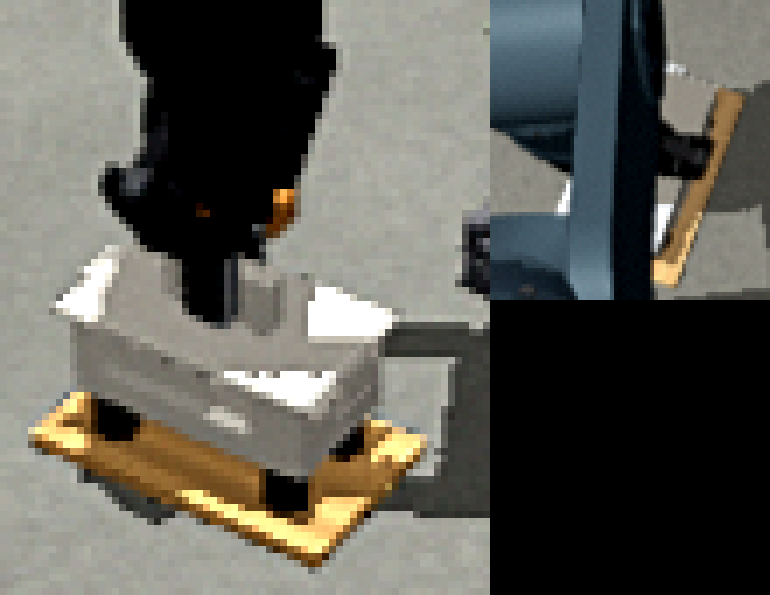

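Emit:
{"fn": "drive_tool", "kwargs": {"commands": [{"dx":0,"dy":0,"turn":0,"dz":0.2,"gripper":1},{"dx":0,"dy":0,"turn":0,"dz":0.4,"gripper":1},{"dx":0,"dy":0,"turn":0,"dz":0.5,"gripper":1},{"dx":0,"dy":0,"turn":0,"dz":0.5,"gripper":1}]}}

```text
time_s: 13.15
eef_pos: [0.5003, 0.1568, 0.0778]
eef_rot: [0.001, -0.576, 0.818, -0.001]
wrist_force: [-2.0, -0.6, 12.5]
opening: 0.129
```

```bash
python3 look.py 14 100 100 300 300 205 180 285 280
```

```text
{'time_s': np.float64(13.25), 'eef_pos': array([0.5003, 0.1568, 0.0778]), 'eef_rot': array([ 0.0015, -0.5757,  0.8176, -0.0009]), 'wrist_force': array([-2.235 , -0.3138, 11.3337]), 'torque': array([ 0.2328,  0.21  , -0.0362]), 'opening': np.float64(0.1247)}
```

Emit:
{"fn": "drive_tool", "kwargs": {"commands": [{"dx":0,"dy":0,"turn":0,"dz":0.2,"gripper":1},{"dx":0,"dy":0,"turn":0,"dz":0.4,"gripper":1},{"dx":0,"dy":0,"turn":0,"dz":0.4,"gripper":1},{"dx":0,"dy":0,"turn":0,"dz":0.4,"gripper":1}]}}

```text
time_s: 13.75
eef_pos: [0.5003, 0.1568, 0.0743]
eef_rot: [0.001, -0.576, 0.818, -0.001]
wrist_force: [-3.3, -1.6, 17.4]
opening: 0.127
```

```bash
python3 look.py 15 100 100 300 300 205 180 285 280
```

```text
{'time_s': np.float64(13.85), 'eef_pos': array([0.5002, 0.1568, 0.0742]), 'eef_rot': array([ 0.0014, -0.5758,  0.8176, -0.0009]), 'wrist_force': array([-3.2791, -0.4871, 16.6195]), 'torque': array([ 0.1448,  0.5102, -0.0321]), 'opening': np.float64(0.1293)}
```

Force is about 18 N and consistent with a seated cover. I'll unload by rising 15 mm, open, and retreat.

Emit:
{"fn": "drive_tool", "kwargs": {"commands": [{"dx":0,"dy":0,"turn":0,"dz":-0.5,"gripper":1},{"dx":0,"dy":0,"turn":0,"dz":-1,"gripper":1},{"dx":0,"dy":0,"turn":0,"dz":-1.4,"gripper":1},{"dx":0,"dy":0,"turn":0,"dz":-1.4,"gripper":1},{"dx":0,"dy":0,"turn":0,"dz":-1.4,"gripper":1}]}}

```text
time_s: 14.48
eef_pos: [0.4994, 0.1567, 0.0864]
eef_rot: [0.001, -0.576, 0.818, -0.0]
wrist_force: [4.0, 0.5, 2.3]
opening: 0.124
```

```bash
python3 look.py 16 100 100 300 300 205 180 285 280
```

```text
{'time_s': np.float64(14.575), 'eef_pos': array([0.4993, 0.1567, 0.0864]), 'eef_rot': array([ 6.000e-04, -5.758e-01,  8.176e-01, -4.000e-04]), 'wrist_force': array([5.1937, 0.6985, 3.1671]), 'torque': array([ 0.1635, -0.8704,  0.0377]), 'opening': np.float64(0.1263)}
```

View pics/l16.png

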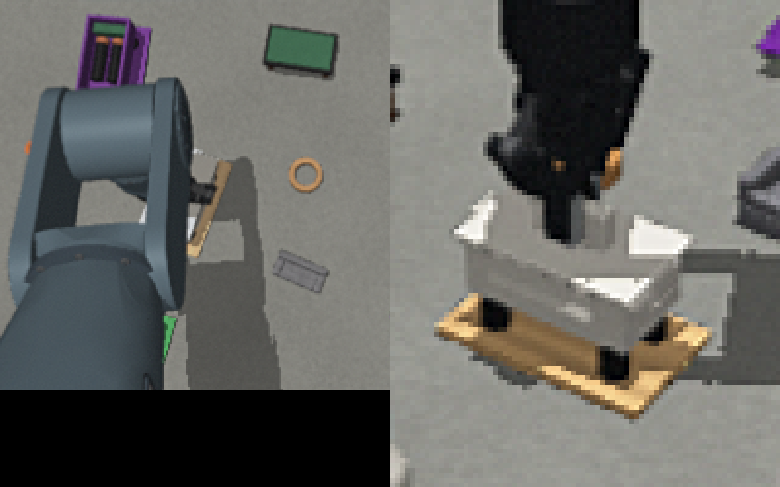

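Emit:
{"fn": "drive_tool", "kwargs": {"commands": [{"dx":0,"dy":0,"turn":0,"dz":0,"gripper":0.5},{"dx":0,"dy":0,"turn":0,"dz":0,"gripper":0.5},{"dx":0,"dy":0,"turn":0,"dz":0,"gripper":0.5},{"dx":0,"dy":0,"turn":0,"dz":0,"gripper":0.5},{"dx":0,"dy":0,"turn":0,"dz":-3,"gripper":0.5},{"dx":0,"dy":0,"turn":0,"dz":-8,"gripper":0.5},{"dx":0,"dy":0,"turn":0,"dz":-13,"gripper":0.5},{"dx":8,"dy":0,"turn":0,"dz":-13,"gripper":0.5},{"dx":16,"dy":0,"turn":0,"dz":-13,"gripper":0.5},{"dx":22,"dy":0,"turn":0,"dz":-13,"gripper":0.5},{"dx":28,"dy":0,"turn":0,"dz":-13,"gripper":0.5},{"dx":28,"dy":0,"turn":0,"dz":-13,"gripper":0.5},{"dx":28,"dy":0,"turn":0,"dz":-13,"gripper":0.5}]}}

```text
time_s: 16.2
eef_pos: [0.4037, -0.1084, 0.2164]
eef_rot: [-0.0, -0.574, 0.819, -0.0]
wrist_force: [-0.3, 0.6, 1.0]
opening: 0.497
```

```bash
python3 look.py 17 100 100 300 300 205 180 285 280;  python3 - <<'E'
from h import *
t=pickle.load(open('t17.pkl','rb'));s=pickle.load(open('s17.pkl','rb'))
A=cv2.resize(s['image'][185:270,210:280,::-1],None,fx=7,fy=7,interpolation=cv2.INTER_NEAREST)
B=cv2.resize(t['image'][160:235,155:225,::-1],None,fx=4,fy=4,interpolation=cv2.INTER_NEAREST)
im=np.zeros((595,770,3),np.uint8);im[:,:490]=A;im[:300,490:]=B
cv2.imwrite('pics/z17.png',im)
E
```

```text
{'time_s': np.float64(16.3), 'eef_pos': array([ 0.4043, -0.1066,  0.2162]), 'eef_rot': array([ 2.000e-04, -5.754e-01,  8.179e-01,  2.000e-04]), 'wrist_force': array([0.0031, 0.2612, 0.3026]), 'torque': array([-0.0221, -0.037 , -0.094 ]), 'opening': np.float64(0.4948)}
```

View pics/z17.png

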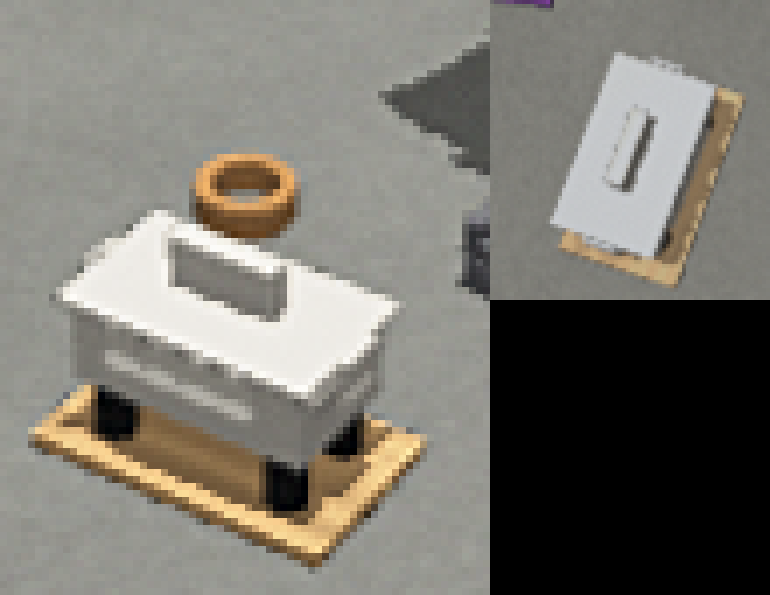

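Run:
```python
from h import *
t=pickle.load(open('t17.pkl','rb'));s=pickle.load(open('s17.pkl','rb'))
def corners(c,box,thr):
    u0,v0,u1,v1=box; im=c['image'][v0:v1,u0:u1].astype(int)
    m=((im.min(2)>thr)&(im.max(2)-im.min(2)<30)).astype(np.uint8)
    k=max(cv2.findContours(m,0,1)[0],key=cv2.contourArea); 
    r=cv2.approxPolyDP(cv2.convexHull(k),3,True).reshape(-1,2)+[u0,v0]; return r
print(corners(t,(155,160,225,235),165).tolist(),corners(s,(210,185,280,270),190).tolist())
S=lambda a:np.array(a,float)/7+[210,185]-.5
T=lambda a:(np.array(a,float)-[490,0])/4+[155,160]-.5
# order: +x+y, +x-y, -x-y, -x+y
tp=T([(615,52),(717,85),(659,257),(551,224)]); sp=S([(58,298),(155,211),(401,305),(303,394)])
Pt=t['mtx']; 
A=lambda c:np.c_[c['R'],c['t']]
X=cv2.triangulatePoints(A(t),A(s),und(t,tp).T,und(s,sp).T);X=(X[:3]/X[3]).T
print(X.round(4),X.mean(0).round(4))
print('ends z',X[:2,2].mean(),X[2:,2].mean(),' expected .080')
# same for the uncovered box in first pictures
t0=pickle.load(open('top0.pkl','rb'));s0=pickle.load(open('side0.pkl','rb'))
T4=lambda a:np.array(a)/4+[165,135]-.5;S5=lambda a:np.array(a)/5+[205,160]-.5
X=cv2.triangulatePoints(A(t0),A(s0),und(t0,T4([(97,160),(178,188),(122,350),(35,318)])).T,und(s0,S5([(78,335),(138,286),(298,347),(243,410)])).T);X=(X[:3]/X[3]).T
print('box0',X.round(4),X.mean(0).round(4))
# predicted side outline for level/home, and with one end 6 mm proud
im=cv2.resize(s['image'][185:270,210:280,::-1],None,fx=7,fy=7,interpolation=cv2.INTER_NEAREST)
```

```text
[[186, 173], [210, 181], [195, 223], [170, 215]] [[219, 226], [233, 215], [266, 228], [253, 241]]
[[0.5677 0.1682 0.0747]
 [0.5452 0.1018 0.0751]
 [0.4335 0.1383 0.0723]
 [0.4567 0.2069 0.076 ]] [0.5008 0.1538 0.0745]
ends z 0.07492467082526982 0.0741499634322591  expected .080
box0 [[0.5631 0.1609 0.0721]
 [0.543  0.1079 0.0725]
 [0.4392 0.143  0.0717]
 [0.4595 0.1996 0.0678]] [0.5012 0.1528 0.071 ]
```

Triangulation puts the plate top 3.5 mm above the earlier rim (4 mm expected), with both ends level within 1 mm and the centre within about 1 mm. I'm handing in.

Run:
```python
from bench import ctrl
print(ctrl.hand_in(), ctrl.get_obs()['time_s'])
```

```text
the job is handed in; nothing more can be done
the job is handed in; nothing more can be done
```

The white cover is on the box and, by my last checks, fully home at both ends. I picked it up by the grip rib, set it lengthwise over the box and pressed it down by feel. The job was handed in after about 16 s of the 72 s allowed; the hand-in reports no verdict.

- **Pressing:** the force rose to about 13 N, dropped to about 8 N as the clips snapped, and I then pressed on to about 18 N. By stiffness that is about 15 mm of sinking, under the 20 mm (24 N) limit.
- **Level and height:** the plate top triangulated 3.5 mm above the earlier rim measurement, where 4 mm is expected. The two ends agreed within 1 mm, so neither stands proud.
- **Centring:** the cover's centre was about 1 mm from the rim's centre.
- **Letting go:** I opened the gripper and moved it well clear. The wrist force then read about zero.

**Disagreements:**
- The two cameras differed by 3 to 6 mm on absolute position, and triangulated heights came out about 5 mm low. I relied on differences between measurements and on the force readings to centre the cover.
- After I rose to unload, a sideways force of about 5 N remained until I let go.

I did not measure the other items on the table again; the arm's path was planned clear of them, and those in the later pictures looked unmoved.

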